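# Find the hidden release notch of a slide case

## Task

The slide case's release key is hidden in a notch somewhere along its grey front rail: feel along the rail with a fingertip until you find the notch, then press the key inside it all the way down, so that it stays down and the lid stands ajar. Leave the lid to rise by itself without pushing or pulling it, leave the things standing around in their places, and take the hand away at the end.

Things in the scene. Friction and masses are not known exactly. Their poses are not given: they have to be found in the camera images.
- slide_case: Microscope slide case, grey with a blue lid, fixed to the bench, about 166 mm deep (x -18 to 148 mm), 308 mm long, 51 mm high. Origin: on the bench under the middle of its front rail; y runs along the rail, x from the rail towards the lid, z up.
- rail_top (a point): Middle of the front rail's flat top, 50 mm above the bench, same axes as the case; a grey deck as high as the rail joins it to the lid. The grey rail is 36 mm wide and runs from y = -144 to 144 mm between two 10 mm end cheeks of the same height. It has six equal sections 48 mm long, centred at y = -120, -72, -24, 24, 72, 120 mm; one of them, different each time, is the sunk notch, open above and in front.
- release_key (a joint): Grey release key that fills the notch's floor, 31 x 45 mm, its top 10 mm below the rail top. Value: how far it is pressed, m; 0 = up, 0.010 = fully down (top 20 mm below the rail top). It needs about 7 N straight down, more when pressed fast, and stays where it is left.
- case_lid (a joint): Lid angle, rad. 0 = shut. A link raises it in step with the key, 0.025 rad per mm, to 0.25 rad with the key fully down.
- lid_front (a point): Middle of the top front edge of the blue lid (90 x 286 x 6 mm, hinged along its far side at case x = 140 mm); shut, it lies at case x = 50 mm, 50 mm above the bench. It rises 22 mm when the key is pressed.
- bench_timer: White bench timer, 45 x 70 x 29 mm, loose, lying to the right of the case. Origin: centre of its underside.
- glass_vial: Small glass vial with white cap, 30 mm wide, 70 mm high, loose. Origin: centre of its underside.
- dropper_0: White dropper bottle with red tip, 44 mm wide, 126 mm high, loose. Origin: centre of its underside.
- specimen_jar: White jar with red lid, 64 mm wide, 75 mm high, loose. Origin: centre of its underside.
- petri_0: Petri dish with yellow medium, 90 mm wide, 15 mm high, loose. Origin: centre of its underside.
Mind the look-alikes: they are no part of the job. Leave any pink look-alike of the part that bears release_key alone.

How it is judged (in metres and radians):
At the end, for the whole second after the job is handed in: The release key is down by more than 8.5 mm of its 10 mm and at rest, the lid stands ajar by more than 0.2 rad, and the five loose things are within 20 mm of where they stood (value of joint release_key above 0.0085 m and value of joint case_lid above 0.2 rad and velocity of joint release_key below 0.002 m/s and distance of each of bench_timer, glass_vial, dropper_0, specimen_jar, petri_0 from where it was at the start of the episode below 0.02 m); the robot touches nothing.
It fails at once if the lid is pushed or pulled by the robot (over 2 N) (contact force between any of the fingers, the arm and case_lid above 2 N).
It fails at once if a thing standing around is moved by more than 20 mm or lifted (distance of any of bench_timer, glass_vial, dropper_0, specimen_jar, petri_0 from where it was at the start of the episode above 0.02 m).
It also fails if it takes over 48 s, if anything falls off the work surface, if the arm or the gripper's body presses on something with over 40 N, if the wrist force passes 120 N, or if a joint passes its speed limit or range.

## Robot

A 6-joint arm with a two-finger parallel gripper is mounted at the origin on a cart in front of the work surface, level with it; the furniture and walls round the work are solid. World frame = base frame: x ahead of the robot, y to its left, z up, the work surface at z = 0. Lengths are in mm, angles in rad, forces in N, time in s.
With the tool pointing down it reaches from about 425 to 925 mm from the base axis. Payload 12.5 kg.
Tool frame: the origin (TCP) lies midway between the tips of the shut fingers; the grasp point (between the pads) lies 19 mm behind it; z points along the fingers, y is the line along which they close (so a half turn about z gives the same grasp; the last joint's range is limited). The gripper opens to 85 mm and grips with 20 to 120 N. Pads are 22 mm wide; open, the fingers measure 114 mm over their backs; the gripper's body (76 mm by 85 mm) begins 54 mm behind the grasp point. The pads swing forward as they close: fully open they stand 13 mm farther back than shut.
Start: joints at [1.171, 0.491, 1.559, -0, 1.092, -0.106], TCP at [180.978, 598.243, 204.927] pointing down, gripper open.
Joint ranges: [-3.1, 3.1], [-0.84, 2.19], [0.05, 2.79], [-1.13, 4.28], [0.06, 2.93], [-2.69, 2.69]. Speed limits (rad/s): [2.22, 2.22, 2.79, 3.14, 3.14, 3.14].

## Interface

Orientations are given as a rotation vector (axis times angle).
In Python, from plant import telemetry, vision, workorder gives the robot as it stands.
- The arm moves only by the tool servo_tool, never from a script. Its argument "motion" is a list of rows, each an object of numbers: "dx", "dy", "dz": the shift along the tool's x, y, z in m; "turn": the turn about the tool's z in rad. In form: [{"dx": .., "dy": .., "dz": .., "turn": ..}, ...]. A call has exactly 5 rows; each row is the pose to reach, as a shift and turn from the pose commanded when the call began, along the tool's axes at that moment; what a row does not reach only later rows make up. A row lasts 1/10 s, in which the tool goes at most 50 mm and 8.59 degrees, less where a joint would pass 70% of its speed; a pose out of reach is approached as far as the arm can. A call with a gripper value outside its range is refused whole. "hand" is the opening in per cent of the stroke, from 0 (shut) to 100 (fully open), set as the call begins (left out, the last holds). The fingers move at their own pace and stop on an object; "force" is the grip in N (left out, the last holds). Time passes only in rows, so rows that repeat a pose let the fingers close, or fill a call up. It gives the time, the measured TCP pose, the force, the opening and the grip force at its end, in the units of the state.
- telemetry.read_state(): the state, without advancing time (a new reading comes with each control period).
- vision.camera(name): name is "side" or "top" or "wrist"; returns the picture (420x560x3 uint8, red, green, blue); there is no depth.
- vision.camera_model(name): a dict with "fovy" (degrees; the focal length in pixels is half the picture's height over the tangent of half this angle, whatever the lens; pixels are square), "cx", "cy" (the principal point, pixels), "dist_coeffs" ([k1, k2, p1, p2, k3] as OpenCV has them; the pictures are not rectified), "R" (3x3) and "t" (3): a world point X has camera coordinates R X + t. Camera axes: x right, y down, z forward; pixel columns grow to the right and rows downward; lengths in mm; the calibration is good to about 2 mm. A picture is of the moment at which its call begins: read the wrist's pose just before it. camera_model takes no time and is no camera call; for the wrist camera it gives the pose at the moment of the call.
- workorder.close_job(): hands the job in; it is judged then, once.
The state is a dict: "clock": time; "q": joint angles; "qvel": joint speeds; "joint_efforts": joint torques, N m; "position": TCP position; "tcp_rot": TCP orientation; "wrist_force": force on the tool from outside, world axes, zero at the start; "ft_torque": the same for the moment, N m; "width": finger opening in mm; "finger_force": force on a finger pad.
Only numpy, scipy, OpenCV 4.12 (cv2) and the standard library are available. Lean on these libraries where they do the work, as an engineer would, in place of code of your own. Each camera call takes 0.05 s, during which the arm holds its last target. There are 200 camera calls.

## Working session

There is one attempt and no reset: what is moved stays moved. The work goes in short steps, Python scripts to look and compute and a tool call to move; the robot and the scene stay as the last step left them, time stands still between calls to the robot, and variables do not carry over. Pictures are saved under pics/ and viewed, at most 10 in all, crops included, and the job is handed in when it is done.

Besides the shell and the picture viewer there is one more tool, called as name(argument=value, ...) on one line, values as JSON. servo_tool: Moves the arm, as the interface text tells. Its arguments: {"type":"object","properties":{"motion":{"type":"array"},"hand":{"type":"number"},"force":{"type":"number"}},"required":["motion"]}

```bash
mkdir -p pics; python3 - <<'E'
from plant import telemetry, vision
import cv2
s=telemetry.read_state();print({k:s[k] for k in('clock','position','tcp_rot','wrist_force','width')})
for n in('top','side'):
    cv2.imwrite(f'pics/{n}0.png',vision.camera(n)[:,:,::-1])
    print(n,vision.camera_model(n))
E
```

```text
{'clock': 0.0, 'position': array([180.87066021, 597.99404364, 204.31513037]), 'tcp_rot': array([-4.59851731e-01, -3.10745999e+00,  1.72977787e-03]), 'wrist_force': array([-0.04531692, -0.30958409,  0.27286528]), 'width': 85.31514675374561}
top {'fovy': 43.27842196015477, 'cx': 280.68569710934224, 'cy': 207.12820241589026, 'dist_coeffs': array([-0.07414551,  0.        ,  0.        ,  0.        ,  0.        ]), 'R': array([[ 0.29088878, -0.95668723, -0.01154395],
       [-0.75864508, -0.22328709, -0.61204617],
       [ 0.58295915,  0.18679512, -0.79073777]]), 't': array([ -71.84275624,  453.1018716 , 1547.05783291])}
side {'fovy': 42.91443126948856, 'cx': 290.11421338373987, 'cy': 220.3024606873471, 'dist_coeffs': array([-0.00438117,  0.        ,  0.        ,  0.        ,  0.        ]), 'R': array([[-0.97772694, -0.20985715, -0.00316309],
       [-0.09010635,  0.43332247, -0.89672319],
       [ 0.18955441, -0.87646541, -0.44258051]]), 't': array([ 532.05972425,   78.25022547, 1574.76955377])}
```

View pics/top0.png

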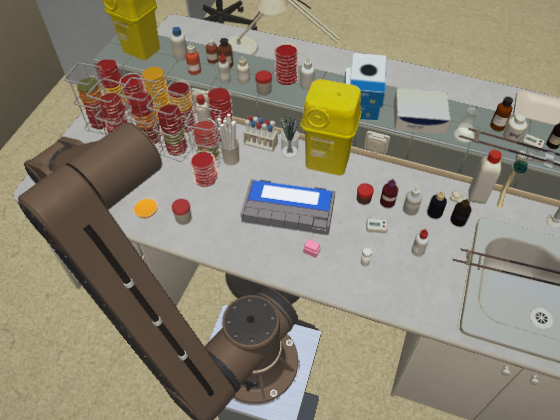

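View pics/side0.png

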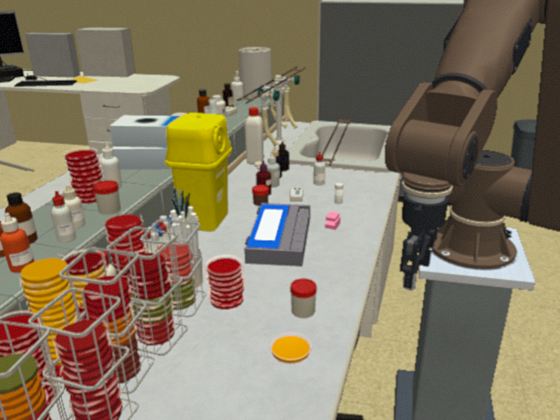

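The case shows in both views (top ≈ (289,205), side ≈ (280,233)), and the pink look-alike sits in front of it at top ≈ (312,249). I'll enlarge both next.

```bash
python3 - <<'E'
import cv2
a=cv2.imread('pics/top0.png')[170:245,232:342]
b=cv2.imread('pics/side0.png')[195:270,238:348]
cv2.imwrite('pics/c1.png',cv2.resize(a,None,fx=7,fy=7,interpolation=cv2.INTER_CUBIC))
cv2.imwrite('pics/c2.png',cv2.resize(b,None,fx=7,fy=7,interpolation=cv2.INTER_CUBIC))
E
```

```text
(no output)
```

View pics/c1.png

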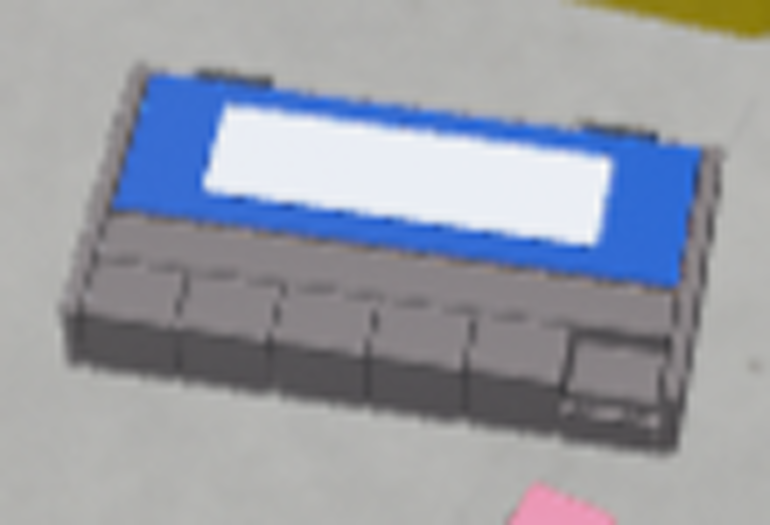

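View pics/c2.png

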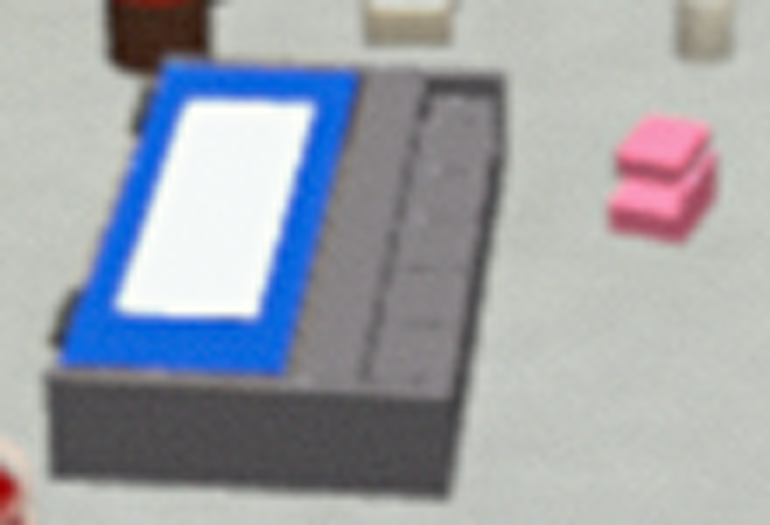

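The notch looks to be the right-most section, y = -120: there is a dark recess at crop (620,345) in the top view and at the far end, (465,88), in the side view. I'll fit the case pose from corners in both views and locate the neighbouring things.

```bash
cat > h.py <<'E'
import numpy as np, cv2
from plant import telemetry, vision
def K(m):
    f=210/np.tan(np.radians(m['fovy']/2)); return np.array([[f,0,m['cx']],[0,f,m['cy']],[0,0,1.]])
def proj(n,P):
    m=vision.camera_model(n)
    return cv2.projectPoints(np.array(P,float).reshape(-1,1,3),cv2.Rodrigues(m['R'])[0],m['t'],K(m),m['dist_coeffs'])[0].reshape(-1,2)
def onplane(n,uv,z):
    m=vision.camera_model(n)
    d=cv2.undistortPoints(np.array([[uv]],float),K(m),m['dist_coeffs'])[0,0]
    r=m['R'].T@np.r_[d,1]; c=-m['R'].T@m['t']; return c+r*(z-c[2])/r[2]
E
python3 - <<'E'
from h import *
from scipy.optimize import least_squares
A=np.array
top=[((-18,154,50),(65,312)),((50,143,50),(113,210)),((50,-143,50),(681,285)),((140,143,50),(147,75)),((140,-143,50),(702,147)),((-18,154,0),(72,362)),((-18,-154,0),(674,452))]
side=[((-18,154,50),(450,398)),((-18,154,0),(447,495)),((148,154,50),(48,373)),((148,154,0),(52,475)),((-18,-154,50),(505,75)),((50,143,50),(285,372)),((140,143,50),(60,365)),((50,-143,50),(358,70)),((140,-143,50),(165,62))]
o={'top':A([232,170]),'side':A([238,195])}
def W(P,x):
    c,s=np.cos(x[3]),np.sin(x[3]); P=A(P,float)
    return P@A([[c,s,0],[-s,c,0],[0,0,1]])+x[:3]
def res(x,sets=(('top',top),('side',side))):
    r=[]
    for n,S in sets:
        r.append(proj(n,W([p for p,_ in S],x))-((A([q for _,q in S])+.5)/7-.5+o[n]))
    return np.vstack(r).ravel()
f=least_squares(res,[700,0,0,0],loss='soft_l1');print(f.x.round(3));print(res(f.x).reshape(-1,2).round(1).tolist())
for n,S in(('top',top),('side',side)):
    g=least_squares(lambda x:res(np.r_[x[:2],0,x[2]],((n,S),)),[700,0,0]);print(n,g.x.round(3))
x=f.x
for y in(-120,-72,-24,24):print(y,W([[0,y,50]],x).round(1))
print('timer',onplane('top',(376,225),25),onplane('side',(296,196),25))
print('vial cap',onplane('top',(367,252),65),onplane('side',(340,185),68))
print('dropper tip',onplane('top',(424,233),126),onplane('side',(320,156),126))
print('pink',onplane('top',(313,247),25),onplane('side',(333,215),30))
E
```

```text
[ 4.99443e+02  5.92830e+01 -1.68000e-01  1.15000e-01]
[[-0.5, -0.1], [0.0, -0.4], [-0.1, -0.0], [0.6, -0.3], [0.1, -0.2], [-0.5, 1.3], [0.8, 0.8], [0.8, -0.7], [1.1, 1.2], [-1.9, 0.1], [-1.7, 1.2], [0.1, -1.3], [0.1, -0.1], [-0.1, -0.5], [-0.1, 0.0], [-0.1, 0.1]]
top [5.0015e+02 5.9641e+01 1.1600e-01]
side [4.98956e+02 5.87700e+01 1.15000e-01]
-120 [[513.2 -59.9  49.8]]
-72 [[507.7 -12.2  49.8]]
-24 [[502.2  35.4  49.8]]
24 [[496.7  83.1  49.8]]
timer [ 568.2183813  -244.68195075   25.        ] [ 567.28515359 -205.19373886   25.        ]
vial cap [ 424.31409019 -237.12830655   65.        ] [ 419.13656664 -231.28165715   68.        ]
dropper tip [ 504.62833361 -397.71935142  126.        ] [ 508.48686683 -347.36318396  126.        ]
pink [419.84652812 -60.1746148   25.        ] [419.38917224 -70.28618814  30.        ]
```

Both views agree to within 2 mm: the case is at (499.4, 59.3), yaw 0.115, and the base height fits as z ≈ 0. That puts the notch candidate at (513, -60). I'll shut the fingers, move over the neighbouring section, and feel the rail there first.

servo_tool(motion=[{"dx":-0.03,"dy":-0.03,"dz":0},{"dx":-0.065,"dy":-0.065,"dz":0},{"dx":-0.1,"dy":-0.1,"dz":0},{"dx":-0.135,"dy":-0.135,"dz":0},{"dx":-0.17,"dy":-0.17,"dz":0}], hand=0, force=60)

```text
invalid input at $.motion[0]: expected keys dx, dy, dz, turn
```

servo_tool(motion=[{"dx":-0.035,"dy":-0.035,"dz":0},{"dx":-0.07,"dy":-0.07,"dz":0},{"dx":-0.105,"dy":-0.105,"dz":0},{"dx":-0.14,"dy":-0.14,"dz":0},{"dx":-0.17,"dy":-0.17,"dz":0}])

```text
invalid input at $.motion[0]: expected keys dx, dy, dz, turn
```

servo_tool(motion=[{"dx":-0.03,"dy":-0.03,"dz":0,"turn":-0.1},{"dx":-0.06,"dy":-0.06,"dz":0,"turn":-0.2},{"dx":-0.09,"dy":-0.09,"dz":0,"turn":-0.3},{"dx":-0.12,"dy":-0.12,"dz":0,"turn":-0.409},{"dx":-0.148,"dy":-0.15,"dz":0,"turn":-0.409}])

```text
clock: 0.6
position: [279.6, 410.2, 204.7]
tcp_rot: [0.187, -3.136, 0.0]
wrist_force: [0.6, 0.4, -0.3]
width: 85.0
finger_force: 0.0
```

```bash
cat > st.py <<'E'
from h import *
from scipy.spatial.transform import Rotation as Rn
s=telemetry.read_state(); R=Rn.from_rotvec(s['tcp_rot']).as_matrix()
c,q=np.cos(.115),np.sin(.115); d=s['position']-[499.4,59.3,0]
print('t',round(s['clock'],2),'pos',s['position'].round(1),'F',s['wrist_force'].round(1),'w',s['width'])
print('case xyz',round(c*d[0]+q*d[1],1),round(-q*d[0]+c*d[1],1),round(d[2],1));print('tool x,y,z',R.T.round(3).tolist())
for y in(-72,-120):
    T=np.array([499.4,59.3,60])+[-c-q*y,-q+c*y,0]; print(y,'shift mm',(R.T@(T-s['position'])).round(1))
E
python3 st.py
```

```text
t 0.6 pos [279.6 410.2 204.7] F [ 0.6  0.4 -0.3] w 85.0238055591724
case xyz -178.0 373.8 204.7
tool x,y,z [[-0.993, -0.119, 0.0], [-0.119, 0.993, -0.0], [-0.0, -0.0, -1.0]]
-72 shift mm [-175.2 -446.5  144.8]
-120 shift mm [-175.  -494.5  144.8]
```

servo_tool(motion=[{"dx":-0.017,"dy":-0.044,"dz":0,"turn":0},{"dx":-0.034,"dy":-0.088,"dz":0,"turn":0},{"dx":-0.051,"dy":-0.132,"dz":0,"turn":0},{"dx":-0.068,"dy":-0.176,"dz":0,"turn":0},{"dx":-0.085,"dy":-0.22,"dz":0,"turn":0}], hand=0, force=60)

```text
clock: 1.1
position: [389.4, 201.3, 204.9]
tcp_rot: [-0.181, 3.136, 0.0]
wrist_force: [0.5, -0.1, 1.3]
width: 12.3
finger_force: 0.0
```

servo_tool(motion=[{"dx":-0.018,"dy":-0.045,"dz":0,"turn":0},{"dx":-0.036,"dy":-0.09,"dz":0,"turn":0},{"dx":-0.054,"dy":-0.135,"dz":0,"turn":0},{"dx":-0.072,"dy":-0.18,"dz":0,"turn":0},{"dx":-0.09,"dy":-0.225,"dz":0,"turn":0}])

```text
clock: 1.6
position: [504.7, -12.2, 204.8]
tcp_rot: [0.18, -3.136, -0.0]
wrist_force: [0.9, 0.6, 0.2]
width: 0.0
finger_force: 0.0
```

```bash
python3 st.py
```

```text
t 1.6 pos [504.7 -12.2 204.8] F [0.9 0.6 0.2] w 0.043123477815076416
case xyz -2.9 -71.6 204.8
tool x,y,z [[-0.993, -0.115, 0.0], [-0.115, 0.993, 0.0], [-0.0, 0.0, -1.0]]
-72 shift mm [ -1.9  -0.4 144.8]
-120 shift mm [ -1.9 -48.4 144.8]
```

Now to z ≈ 58 over the neighbouring section, then a slow touch down to z ≈ 49.

servo_tool(motion=[{"dx":-0.001,"dy":0,"dz":0.04,"turn":0},{"dx":-0.001,"dy":0,"dz":0.08,"turn":0},{"dx":-0.001,"dy":0,"dz":0.115,"turn":0},{"dx":-0.001,"dy":0,"dz":0.135,"turn":0},{"dx":-0.001,"dy":0,"dz":0.145,"turn":0}])

```text
clock: 2.1
position: [504.3, -10.0, 58.0]
tcp_rot: [0.18, -3.133, -0.001]
wrist_force: [0.9, -0.5, 0.2]
width: -0.1
finger_force: 0.0
```

servo_tool(motion=[{"dx":0,"dy":0,"dz":0.002,"turn":0},{"dx":0,"dy":0,"dz":0.004,"turn":0},{"dx":0,"dy":0,"dz":0.006,"turn":0},{"dx":0,"dy":0,"dz":0.007,"turn":0},{"dx":0,"dy":0,"dz":0.008,"turn":0}])

```text
clock: 2.6
position: [505.4, -10.0, 52.4]
tcp_rot: [-0.181, 3.135, -0.0]
wrist_force: [0.6, 0.9, -0.2]
width: 0.2
finger_force: 0.0
```

servo_tool(motion=[{"dx":0,"dy":0,"dz":0.0005,"turn":0},{"dx":0,"dy":0,"dz":0.001,"turn":0},{"dx":0,"dy":0,"dz":0.0015,"turn":0},{"dx":0,"dy":0,"dz":0.002,"turn":0},{"dx":0,"dy":0,"dz":0.002,"turn":0}])

```text
clock: 3.1
position: [505.2, -10.0, 49.8]
tcp_rot: [0.181, -3.136, -0.0]
wrist_force: [-0.4, -0.9, -0.2]
width: 0.1
finger_force: 0.0
```

```bash
python3 st.py
```

```text
t 3.1 pos [505.2 -10.   49.8] F [-0.4 -0.9 -0.2] w 0.09320638368347695
case xyz -2.2 -69.5 49.8
tool x,y,z [[-0.993, -0.115, 0.0], [-0.115, 0.993, 0.0], [-0.0, 0.0, -1.0]]
-72 shift mm [ -1.2  -2.5 -10.2]
-120 shift mm [ -1.2 -50.5 -10.2]
```

Just above contact, so I'll go a little further down.

servo_tool(motion=[{"dx":0,"dy":0,"dz":0.0005,"turn":0},{"dx":0,"dy":0,"dz":0.001,"turn":0},{"dx":0,"dy":0,"dz":0.0015,"turn":0},{"dx":0,"dy":0,"dz":0.0015,"turn":0},{"dx":0,"dy":0,"dz":0.0015,"turn":0}])

```text
clock: 3.6
position: [505.2, -10.0, 48.4]
tcp_rot: [0.181, -3.136, -0.0]
wrist_force: [-0.6, -0.0, -0.2]
width: -0.2
finger_force: 0.0
```

servo_tool(motion=[{"dx":0,"dy":0,"dz":0.0005,"turn":0},{"dx":0,"dy":0,"dz":0.001,"turn":0},{"dx":0,"dy":0,"dz":0.0015,"turn":0},{"dx":0,"dy":0,"dz":0.0015,"turn":0},{"dx":0,"dy":0,"dz":0.0015,"turn":0}])

```text
clock: 4.1
position: [505.2, -10.0, 46.9]
tcp_rot: [-0.181, 3.136, 0.0]
wrist_force: [-0.6, -0.0, -0.6]
width: 0.4
finger_force: 0.0
```

```bash
python3 - <<'E'
from h import *
w=vision.camera('wrist');t=vision.camera('top');s=vision.camera('side')
a=cv2.resize(t[170:245,232:342],(390,266),interpolation=2);b=cv2.resize(s[195:270,238:348],(390,266),interpolation=2)
cv2.imwrite('pics/m1.png',np.vstack([np.hstack([a,b]),np.pad(cv2.resize(w,(440,330)),((0,0),(0,340),(0,0)))])[:,:,::-1])
E
python3 st.py
```

```text
t 4.25 pos [505.2 -10.   46.9] F [-0.4  0.1  0.2] w 0.1635827349559231
case xyz -2.2 -69.5 46.9
tool x,y,z [[-0.993, -0.115, -0.0], [-0.115, 0.993, 0.0], [0.0, 0.0, -1.0]]
-72 shift mm [ -1.2  -2.5 -13.1]
-120 shift mm [ -1.2 -50.5 -13.1]
```

View pics/m1.png

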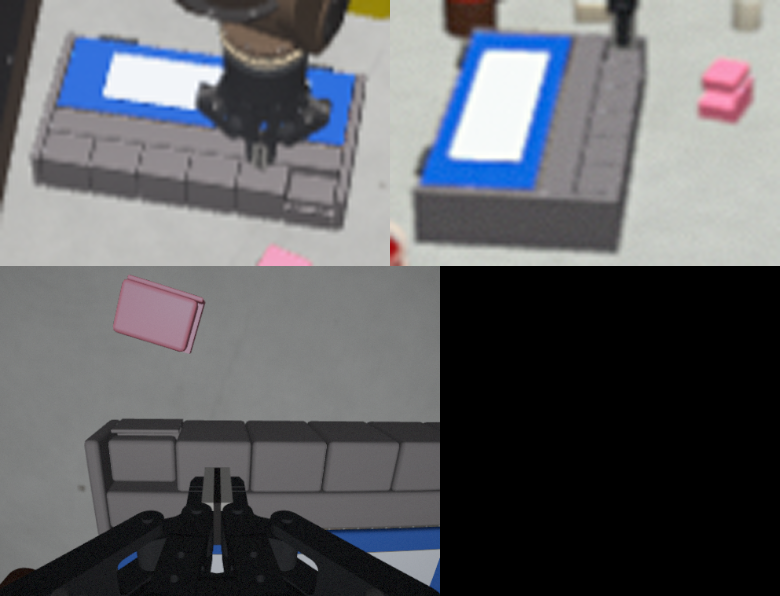

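The wrist view confirms the notch is the end section past this one, with its recess at (143,460). The tip is over the y = -72 section at (217,470). No contact yet, so I'll keep going down gently.

servo_tool(motion=[{"dx":0,"dy":0,"dz":0.0005,"turn":0},{"dx":0,"dy":0,"dz":0.001,"turn":0},{"dx":0,"dy":0,"dz":0.0015,"turn":0},{"dx":0,"dy":0,"dz":0.0015,"turn":0},{"dx":0,"dy":0,"dz":0.0015,"turn":0}])

```text
clock: 4.75
position: [505.2, -10.0, 45.4]
tcp_rot: [-0.181, 3.136, 0.0]
wrist_force: [0.7, 0.6, -0.1]
width: 0.0
finger_force: 0.0
```

```bash
python3 - <<'E'
from h import *
for z in (36,46.9,57):
    P=[[505.2,-10,z]]
    print(z,'top',((proj('top',P)[0]-[232,170])*3.545).round(0),'side',((proj('side',P)[0]-[238,195])*3.545).round(0),'wrist',(proj('wrist',P)[0]*440/560).round(0)+[0,266])
t=vision.camera('top');s=vision.camera('side')
u=proj('top',[[505.2,-10,45]])[0].astype(int);v=proj('side',[[505.2,-10,45]])[0].astype(int)
f=lambda im,c:cv2.resize(im[c[1]-20:c[1]+20,c[0]-20:c[0]+20],(400,400),interpolation=2)
print(u,v)
cv2.imwrite('pics/m2.png',np.hstack([f(t,u),f(s,v)])[:,:,::-1])
E
```

```text
36 top [260. 183.] side [230.  85.] wrist [216. 457.]
46.9 top [260. 177.] side [230.  74.] wrist [216. 464.]
57 top [260. 170.] side [231.  64.] wrist [216. 471.]
[305 220] [303 216]
```

View pics/m2.png

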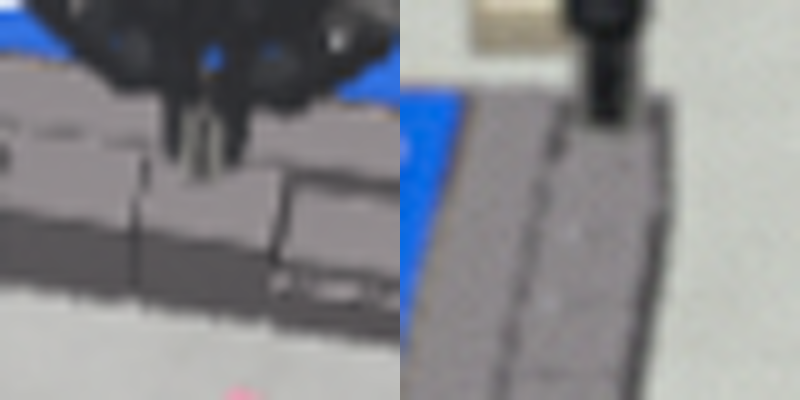

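```bash
python3 - <<'E'
from h import *
from scipy.optimize import least_squares
t=np.array([305,217.5,303,208.2])
f=least_squares(lambda p:np.r_[proj('top',[p])[0],proj('side',[p])[0]]-t,[505,-10,50]);print(f.x,f.fun)
print(proj('top',[[505,-10,45]]),proj('side',[[505,-10,45]]))
for P in ([513.2,-59.9,50],[507.7,-12.2,50],[496.7,83.1,50]):
    print(P,(proj('side',[P])[0]-[238,195]).round(1)*3.545, (proj('top',[P])[0]-[232,170]).round(1)*3.545)
E
```

```text
[502.59987331 -10.29866482  70.77946394] [ 0.45079644 -1.22930845  0.92464157  0.7635498 ]
[[305.35874141 220.23485693]] [[303.07858478 216.45819763]]
[513.2, -59.9, 50] [232.1975  46.4395] [312.669 180.086]
[507.7, -12.2, 50] [228.298  69.482] [263.039  173.3505]
[496.7, 83.1, 50] [219.4355 119.4665] [164.8425 159.525 ]
```

Triangulation suggests the visible tip is about 15–20 mm higher than the reported TCP height, so contact is still ahead. I'll go on down slowly, watching the force.

servo_tool(motion=[{"dx":0,"dy":0,"dz":0.001,"turn":0},{"dx":0,"dy":0,"dz":0.002,"turn":0},{"dx":0,"dy":0,"dz":0.003,"turn":0},{"dx":0,"dy":0,"dz":0.003,"turn":0},{"dx":0,"dy":0,"dz":0.003,"turn":0}])

```text
clock: 5.35
position: [505.2, -10.0, 42.3]
tcp_rot: [0.181, -3.136, -0.0]
wrist_force: [-0.4, 0.1, -0.1]
width: 0.1
finger_force: 0.0
```

servo_tool(motion=[{"dx":0,"dy":0,"dz":0.001,"turn":0},{"dx":0,"dy":0,"dz":0.002,"turn":0},{"dx":0,"dy":0,"dz":0.003,"turn":0},{"dx":0,"dy":0,"dz":0.003,"turn":0},{"dx":0,"dy":0,"dz":0.003,"turn":0}])

```text
clock: 5.85
position: [505.2, -10.0, 39.4]
tcp_rot: [0.181, -3.136, -0.0]
wrist_force: [-0.6, -0.2, -0.3]
width: 0.2
finger_force: 0.0
```

servo_tool(motion=[{"dx":0,"dy":0,"dz":0.001,"turn":0},{"dx":0,"dy":0,"dz":0.002,"turn":0},{"dx":0,"dy":0,"dz":0.003,"turn":0},{"dx":0,"dy":0,"dz":0.003,"turn":0},{"dx":0,"dy":0,"dz":0.003,"turn":0}])

```text
clock: 6.35
position: [505.2, -10.0, 36.3]
tcp_rot: [0.181, -3.136, -0.0]
wrist_force: [0.1, 0.1, -0.2]
width: -0.0
finger_force: 0.0
```

```bash
python3 - <<'E'
from h import *
t=vision.camera('top');s=vision.camera('side');w=vision.camera('wrist')
f=lambda im,c:cv2.resize(im[c[1]-20:c[1]+20,c[0]-20:c[0]+20],(260,260),interpolation=2)
p=proj('wrist',[[505.2,-10,36.4]])[0].astype(int);print(p)
cv2.imwrite('pics/m3.png',np.hstack([f(t,[305,220]),f(s,[303,216]),cv2.resize(w[200:330,p[0]-65:p[0]+65],(260,260))])[:,:,::-1])
# wrist projections of the tip's robot-side edge, for candidate tip heights
for z in(36.4,50,56):print(z,proj('wrist',[[505.2-11,-11,z],[505.2,-10,z]]).round(0).tolist())
E
```

```text
[275 250]
36.4 [[276.0, 230.0], [275.0, 250.0]]
50 [[276.0, 241.0], [275.0, 263.0]]
56 [[276.0, 246.0], [275.0, 269.0]]
```

View pics/m3.png

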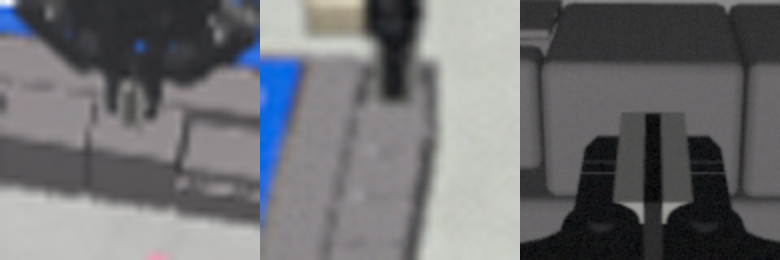

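The tip is still clear of the rail in all views, and there is a visible gap between prongs and rail in the wrist crop. I'll continue down.

servo_tool(motion=[{"dx":0,"dy":0,"dz":0.001,"turn":0},{"dx":0,"dy":0,"dz":0.002,"turn":0},{"dx":0,"dy":0,"dz":0.003,"turn":0},{"dx":0,"dy":0,"dz":0.004,"turn":0},{"dx":0,"dy":0,"dz":0.004,"turn":0}])

```text
clock: 7.0
position: [505.1, -10.0, 32.2]
tcp_rot: [0.181, -3.136, -0.0]
wrist_force: [0.3, -0.1, 0.9]
width: 0.5
finger_force: 0.0
```

servo_tool(motion=[{"dx":0,"dy":0,"dz":0.001,"turn":0},{"dx":0,"dy":0,"dz":0.002,"turn":0},{"dx":0,"dy":0,"dz":0.003,"turn":0},{"dx":0,"dy":0,"dz":0.003,"turn":0},{"dx":0,"dy":0,"dz":0.003,"turn":0}])

```text
clock: 7.5
position: [505.2, -10.0, 29.4]
tcp_rot: [-0.181, 3.136, 0.0]
wrist_force: [0.1, 0.0, -0.2]
width: 0.3
finger_force: 0.0
```

servo_tool(motion=[{"dx":0,"dy":0,"dz":0.001,"turn":0},{"dx":0,"dy":0,"dz":0.002,"turn":0},{"dx":0,"dy":0,"dz":0.003,"turn":0},{"dx":0,"dy":0,"dz":0.003,"turn":0},{"dx":0,"dy":0,"dz":0.003,"turn":0}])

```text
clock: 8.0
position: [505.2, -10.0, 26.4]
tcp_rot: [0.181, -3.136, -0.0]
wrist_force: [0.5, 0.2, 0.1]
width: -0.0
finger_force: 0.0
```

servo_tool(motion=[{"dx":0,"dy":0,"dz":0.001,"turn":0},{"dx":0,"dy":0,"dz":0.002,"turn":0},{"dx":0,"dy":0,"dz":0.003,"turn":0},{"dx":0,"dy":0,"dz":0.003,"turn":0},{"dx":0,"dy":0,"dz":0.003,"turn":0}])

```text
clock: 8.5
position: [505.2, -10.0, 23.7]
tcp_rot: [-0.181, 3.136, 0.0]
wrist_force: [-1.0, 0.9, 5.4]
width: -0.2
finger_force: 2.9
```

```bash
python3 - <<'E'
from h import *
t=vision.camera('top');s=vision.camera('side');w=vision.camera('wrist')
f=lambda im,c:cv2.resize(im[c[1]-20:c[1]+20,c[0]-20:c[0]+20],(260,260),interpolation=2)
cv2.imwrite('pics/m4.png',np.hstack([f(t,[305,220]),f(s,[303,216]),cv2.resize(w[200:330,210:340],(260,260))])[:,:,::-1])
S=telemetry.read_state();print({k:np.round(S[k],3) for k in('q','position','tcp_rot','wrist_force','joint_efforts')})
E
```

```text
{'q': array([-0.151,  0.598,  2.014,  0.   ,  0.53 , -1.837]), 'position': array([505.201,  -9.996,  23.674]), 'tcp_rot': array([-0.181,  3.136,  0.   ]), 'wrist_force': array([-0.875, -0.705,  5.733]), 'joint_efforts': array([-2.4000e-02, -5.2823e+01, -1.2819e+01,  1.6000e-02, -3.4500e-01,
       -0.0000e+00])}
```

View pics/m4.png

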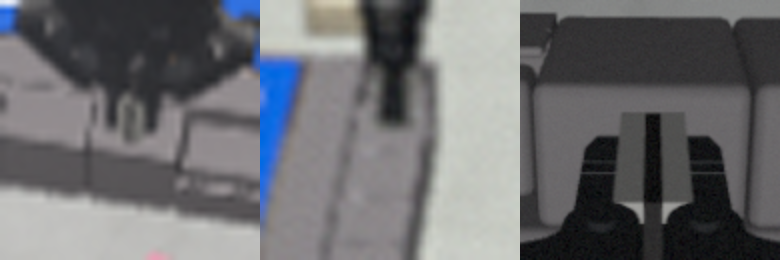

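First contact is +5.4 N at a reported TCP z of 23.7, with the tip visibly on the rail top. The touched rail height is therefore the reference: key top should come at about 13.7 and fully down at about 3.7. I'll lift a little, shift 50 mm into the last section and feel for the drop.

servo_tool(motion=[{"dx":0,"dy":0,"dz":-0.005,"turn":0},{"dx":0,"dy":-0.015,"dz":-0.006,"turn":0},{"dx":0,"dy":-0.035,"dz":-0.006,"turn":0},{"dx":0,"dy":-0.05,"dz":-0.006,"turn":0},{"dx":0,"dy":-0.05,"dz":-0.005,"turn":0}])

```text
clock: 9.15
position: [511.4, -61.7, 28.4]
tcp_rot: [-0.177, 3.136, -0.0]
wrist_force: [-0.2, 1.0, -0.2]
width: -0.2
finger_force: 0.0
```

servo_tool(motion=[{"dx":0,"dy":0,"dz":0.002,"turn":0},{"dx":0,"dy":0,"dz":0.004,"turn":0},{"dx":0,"dy":0,"dz":0.006,"turn":0},{"dx":0,"dy":0,"dz":0.008,"turn":0},{"dx":0,"dy":0,"dz":0.008,"turn":0}])

```text
clock: 9.65
position: [510.8, -59.3, 20.1]
tcp_rot: [0.182, -3.136, -0.0]
wrist_force: [-0.3, -0.6, -0.4]
width: -0.2
finger_force: 0.0
```

```bash
python3 st.py
```

```text
t 9.65 pos [510.8 -59.3  20.1] F [-0.3 -0.6 -0.4] w -0.24768896960592196
case xyz -2.3 -119.1 20.1
tool x,y,z [[-0.993, -0.115, 0.0], [-0.115, 0.993, 0.0], [-0.0, 0.0, -1.0]]
-72 shift mm [ -1.3  47.1 -39.9]
-120 shift mm [ -1.3  -0.9 -39.9]
```

The tip is already 3.6 mm below rail height with no force, so this is the notch. Next, press down to the key.

servo_tool(motion=[{"dx":0,"dy":0,"dz":0.0015,"turn":0},{"dx":0,"dy":0,"dz":0.003,"turn":0},{"dx":0,"dy":0,"dz":0.0045,"turn":0},{"dx":0,"dy":0,"dz":0.006,"turn":0},{"dx":0,"dy":0,"dz":0.0075,"turn":0}])

```text
clock: 10.15
position: [511.0, -59.7, 12.9]
tcp_rot: [-0.181, 3.136, 0.0]
wrist_force: [-0.4, 0.6, 6.6]
width: -0.1
finger_force: 3.3
```

servo_tool(motion=[{"dx":0,"dy":0,"dz":0.001,"turn":0},{"dx":0,"dy":0,"dz":0.002,"turn":0},{"dx":0,"dy":0,"dz":0.003,"turn":0},{"dx":0,"dy":0,"dz":0.004,"turn":0},{"dx":0,"dy":0,"dz":0.004,"turn":0}])

```text
clock: 10.65
position: [511.0, -59.7, 9.1]
tcp_rot: [-0.181, 3.136, 0.0]
wrist_force: [-1.5, 0.8, 3.2]
width: 0.0
finger_force: 1.9
```

servo_tool(motion=[{"dx":0,"dy":0,"dz":0.001,"turn":0},{"dx":0,"dy":0,"dz":0.002,"turn":0},{"dx":0,"dy":0,"dz":0.003,"turn":0},{"dx":0,"dy":0,"dz":0.003,"turn":0},{"dx":0,"dy":0,"dz":0.003,"turn":0}])

```text
clock: 11.15
position: [511.0, -59.7, 6.0]
tcp_rot: [-0.181, 3.136, 0.0]
wrist_force: [-0.7, 0.2, 4.5]
width: 0.2
finger_force: 2.5
```

servo_tool(motion=[{"dx":0,"dy":0,"dz":0.001,"turn":0},{"dx":0,"dy":0,"dz":0.002,"turn":0},{"dx":0,"dy":0,"dz":0.0025,"turn":0},{"dx":0,"dy":0,"dz":0.0025,"turn":0},{"dx":0,"dy":0,"dz":0.0025,"turn":0}])

```text
clock: 11.65
position: [511.0, -59.7, 3.6]
tcp_rot: [-0.181, 3.136, 0.0]
wrist_force: [-1.6, -0.7, 7.6]
width: -0.1
finger_force: 3.5
```

servo_tool(motion=[{"dx":0,"dy":0,"dz":0.0005,"turn":0},{"dx":0,"dy":0,"dz":0.001,"turn":0},{"dx":0,"dy":0,"dz":0.001,"turn":0},{"dx":0,"dy":0,"dz":0.001,"turn":0},{"dx":0,"dy":0,"dz":0.001,"turn":0}])

```text
clock: 12.15
position: [511.0, -59.7, 3.5]
tcp_rot: [-0.181, 3.135, -0.0]
wrist_force: [-3.9, 0.6, 20.2]
width: -0.3
finger_force: 10.3
```

The key has hit its stop: z stays at 3.5 while the force rises to 20 N. I'll withdraw straight up and look.

servo_tool(motion=[{"dx":0,"dy":0,"dz":-0.003,"turn":0},{"dx":0,"dy":0,"dz":-0.015,"turn":0},{"dx":0,"dy":0,"dz":-0.04,"turn":0},{"dx":0,"dy":0,"dz":-0.07,"turn":0},{"dx":0,"dy":0,"dz":-0.1,"turn":0}])

```text
clock: 12.65
position: [510.7, -59.6, 103.8]
tcp_rot: [0.181, -3.136, -0.0]
wrist_force: [0.1, 0.7, 0.3]
width: -0.0
finger_force: 0.0
```

servo_tool(motion=[{"dx":0,"dy":0,"dz":-0.03,"turn":0},{"dx":0,"dy":0,"dz":-0.06,"turn":0},{"dx":0,"dy":0,"dz":-0.09,"turn":0},{"dx":0,"dy":0,"dz":-0.1,"turn":0},{"dx":0,"dy":0,"dz":-0.1,"turn":0}])

```text
clock: 13.15
position: [511.3, -59.7, 203.7]
tcp_rot: [-0.181, 3.134, -0.001]
wrist_force: [0.2, -0.7, -0.4]
width: 0.0
finger_force: 0.0
```

```bash
python3 - <<'E'
from h import *
w=vision.camera('wrist');s=vision.camera('side');t=vision.camera('top')
f=lambda im,u,v:cv2.resize(im[v:v+75,u:u+110],(390,266),interpolation=2)
cv2.imwrite('pics/m5.png',np.vstack([np.hstack([f(t,232,170),f(s,238,195)]),np.hstack([cv2.resize(w,(390,292)),cv2.resize(t[170:290,300:460],(390,292))])])[:,:,::-1])
E
python3 st.py
```

```text
t 13.3 pos [510.3 -59.5 201.2] F [-0.5  0.1 -0.9] w 0.20577903551045082
case xyz -2.8 -119.3 201.2
tool x,y,z [[-0.993, -0.115, 0.002], [-0.115, 0.993, 0.001], [-0.002, 0.001, -1.0]]
-72 shift mm [ -2.   47.2 141.2]
-120 shift mm [ -2.   -0.8 141.2]
```

View pics/m5.png

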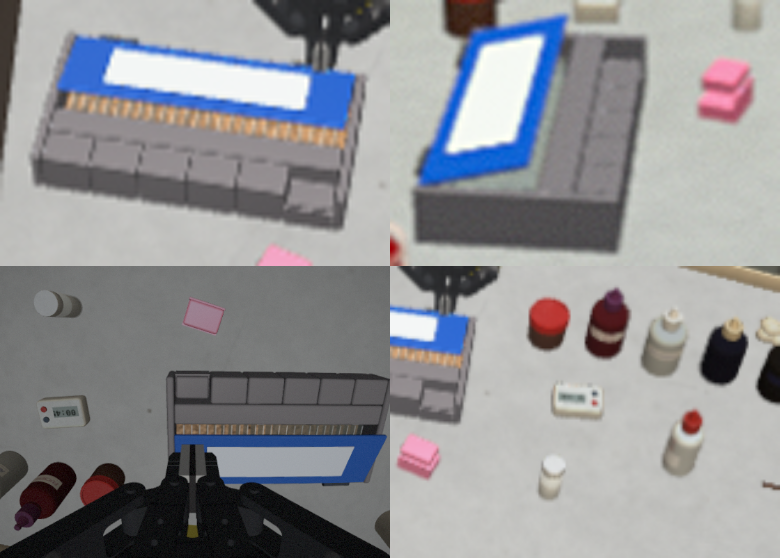

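The lid stands ajar and the slides show beneath it (top crop (205,115)). The key is sunk at (312,195), the things around are unmoved, and the hand is clear. Handing in.

```bash
python3 -c "
from plant import workorder
print(workorder.close_job())"
```

```text
the job is handed in; nothing more can be done
None
```

I found the notch by camera and touch in the right-most rail section (y = -120 mm), pressed the key about 10 mm to its stop, and the lid rose ajar by itself with nothing else disturbed and the hand clear; the job is handed in at about 13 s on the clock, no verdict was returned, and the fingertip touched the rail about 26 mm lower than the reported height, so I judged depth from touch.

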